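# Free the king's lift table and hold the cam at full lift

### The job

Take the T-key out of its wooden block, set it into the brass square-socket screw beside the king and turn the screw counter-clockwise (seen from above) by about a quarter turn, so that its steel dog swings off the lift table; let go and leave the key standing in the screw. Then take the red-handled cam lever and swing it up to its highest lift, where the lever stands straight up, and finish while still holding it there, for its spring throws it back. Leave the other things on the bench where they are.

Things in the scene. Friction and masses are not known exactly. Their poses are not given: they have to be found in the camera images.
- stand: fixed lift stand: dark wood base 180x170x30 mm, grey column, aluminium lift table with a half-carved ebony king. Origin on the bench, z up, x from the lever's rest side to the gauge post. In its frame (mm): king (30,0), top 171 high, 183 raised; lock screw axis (30,-85); gauge post (88,0), 140 high; base x -80..100, y -120..50; lever arm at y 68..80; follower above the brass cam at y 50..66
- lock_screw (a joint): angle of the captive screw, rad: 0 = locked, dog over the lift table's edge (starts 0 to 0.25); grows counter-clockwise seen from above to a stop at 1.6. The dog is clear of the table from about 0.9. Stays where it is left (friction 0.1 N m). Locked, the dog holds the lift table down and the lever jams at about half its swing
- screw_socket (a point): centre of the mouth of the square socket in the screw's brass square head (28 x 28 mm), about 110 above the bench. z up, x and y along the socket's sides and turning with the screw (the dog points along +y). Socket 14.6 mm square, 22 deep, opening upwards, small chamfer
- key: loose steel T-key 80 mm tall, 140 g, upright in the block at the start. Origin: centre of its lower tip; z up, y along the blue T-bar (76 long, 14 thick in x, 16 high, middle 72 above the tip). Shank 12 square (sides along x, y) 8 to 42 above the tip, a cone to 5 across below, round 13 above. In the screw it has up to 0.25 rad of play, stands when let go, leaning up to 0.2 rad
- key_grip (a point): middle of the key's T-bar, 72 above the tip; axes as the key's
- key_tip (a point): the key's lower tip, its origin
- key_block: light wooden block 64 x 64 x 42 mm, fixed, origin under its centre; the key stands in a 13.8 mm square hole 30 deep, its tip 12 above the bench
- cam_lever (a joint): angle of the cam lever, rad: 0 = at rest, 20 degrees above level, pointing to the stand's -x; grows as the handle swings up and over towards +x. Highest lift at 1.222, lever straight up; beyond it the table sinks again; stop at 1.75. A return spring pulls it back to 0 (about 3 N at the handle at rest, 4.5 N at the highest lift)
- cam_grip (a point): the middle of the part of the lever's handle to hold: a red round bar 18 mm across and 64 long that runs along the stand's y on the outer side of the lever; free length to either side of this point 28 outwards and 26 to the lever's 12 mm arm. Moves with the lever on a 115 mm radius about point cam_axis
- cam_axis (a point): the point on the cam's axis level with cam_grip along the stand's y, 36 above the bench; fixed to the stand, axes as the stand's
- lift (a joint): height of the lift table above its rest, m: 0 at rest, 0.012 at the cam's highest lift; it rests on the cam, which lifts it
- pencil_box: cedar pencil box with a brass latch, 200 x 70 x 49 mm, fixed bystander, origin under its centre
- hammer: small brass hammer, 180 mm long, bystander, origin under its middle
- scraper: bone-handled scraper, 155 mm long, bystander, origin under its middle
- pawn: ebony pawn, 53 mm tall, bystander, origin under its middle
- bishop: bone bishop, 74 mm tall, bystander, origin under its middle
- tea_glass: amber tea glass, 85 mm tall, bystander, origin under its middle
There are look-alikes about, which are no part of the job. There is more than one size of the key; the job needs the smaller.

How it is judged:
By the outcome, as a careful person would: the job done as asked, in the order asked, and still so for the second after the job is handed in, while the arm keeps its last pose, push and grip.
It also fails if it takes over 54 s, if anything falls off the work surface, if the arm or the gripper's body presses on something with over 40 N, if the wrist force passes 120 N, or if a joint passes its speed limit or range.

### The arm

A 6-joint arm with a two-finger parallel gripper is mounted at the origin on the work surface. World frame = base frame: x ahead of the robot, y to its left, z up, the work surface at z = 0. Lengths are in mm, angles in degrees, forces in N, time in s.
With the tool pointing down it reaches from about 350 to 850 mm from the base axis. Payload 8.1 kg.
Tool frame: the origin (TCP) lies at the very end of the fingers, on their centre line; the grasp point (between the pads) lies r.tcp_to_grasp behind it (r.tcp_to_grasp is the distance from the TCP to the grasp point, in mm); z points along the fingers, y is the line along which they close (so a half turn about z gives the same grasp; the last joint's range is limited). The gripper opens to 85 mm and grips with 20 to 120 N. Pads are 22 mm wide; open, the fingers measure 114 mm over their backs; the gripper's body (76 mm by 85 mm) begins 54 mm behind the grasp point. The pads swing forward as they close: fully open they stand 13 mm farther back than shut.
Start: joints at [64.95, 7.471, 85.268, -0, 87.261, -4.893], TCP at [206.732, 563.265, 231.292] pointing down, gripper open.
Joint ranges: [-169.43, 169.43], [-51.17, 129.36], [1.28, 143.12], [-76.62, 256.62], [0, 156.53], [-152.29, 152.29]. Speed limits (degrees/s): [136.94, 136.94, 159.86, 180, 180, 180].

### API

Orientations are given as [roll, pitch, yaw] about the fixed x, y, z axes, in that order (R = Rz(yaw) Ry(pitch) Rx(roll)).
In Python, from bench import sense, viewer, order, r gives the robot as it stands.
- The arm moves only by the tool carry_out, never from a script. Its argument "increments" is one flat list of numbers, 7 for each row, row after row: the shift along the tool's x, y, z as a fraction of full scale, then the turn, a rotation vector about the tool's x, y, z as a fraction of full scale, then the opening, from -1 (shut) to 1 (fully open). A call has exactly 10 rows; each row is the pose to reach, as a shift and turn from the pose commanded when the call began, along the tool's axes at that moment, turning the shorter way round; what a row does not reach only later rows make up. Full scale, the value 1, is 400 mm for a shift and 2 pi rad for a turn. A row lasts 1/8 s, in which the tool goes at most 62.5 mm and 10.7 degrees, less where a joint would pass 70% of its speed; a pose out of reach is approached as far as the arm can. A call with a number of a shift or a turn outside -1 to 1 is refused whole. A call with a gripper value outside its range is refused whole. The fingers move at their own pace and stop on an object; "force" is the grip in N (left out, the last holds). Time passes only in rows, so rows that repeat a pose let the fingers close, or fill a call up. It gives the time, the measured TCP pose, the force, the opening and the grip force at its end, in the units of the state.
- sense(): the state, without advancing time (a new reading comes with each control period).
- viewer.snapshot(name): name is "scene" or "top" or "wrist"; returns the picture (400x640x3 uint8, red, green, blue); there is no depth.
- viewer.get_calibration(name): a dict with "fx", "fy", "cx", "cy" (pixels), "k1" (the pictures are not rectified: a ray, as slopes to the right and down, at radius r is drawn at 1 + k1 r^2 times it, then the intrinsics apply), "R" (3x3) and "t" (3): a world point X has camera coordinates R X + t. Camera axes: x right, y down, z forward; pixel columns grow to the right and rows downward; lengths in mm; the calibration is good to about 2 mm. A picture is of the moment at which its call begins: read the wrist's pose just before it. get_calibration takes no time and is no camera call; for the wrist camera it gives the pose at the moment of the call.
- order.hand_in(): hands the job in; it is judged then, once.
The state is a dict: "time": time; "joint_pos": joint angles; "qd": joint speeds; "joint_efforts": joint torques, N m; "tool_pos": TCP position; "tcp_rot": TCP orientation; "ft_force": force on the tool from outside, world axes, zero at the start; "wrist_torque": the same for the moment, N m; "finger_gap": finger opening in mm; "grip_force": force on a finger pad.
Only numpy, scipy, OpenCV 4.12 (cv2) and the standard library are available. Lean on these libraries where they do the work, as an engineer would, in place of code of your own. Each camera call takes 0.05 s, during which the arm holds its last target. There are 200 camera calls.

## Working session

There is one attempt and no reset: what is moved stays moved. The work goes in short steps, Python scripts to look and compute and a tool call to move; the robot and the scene stay as the last step left them, time stands still between calls to the robot, and variables do not carry over. Pictures are saved under pics/ and viewed, at most 10 in all, crops included, and the job is handed in when it is done.

Besides the shell and the picture viewer there is one more tool, called after "Call:" as name(argument=value, ...) on one line, values as JSON. carry_out: Moves the arm, as the interface text tells. Its arguments: {"type":"object","properties":{"increments":{"type":"array"},"force":{"type":"number"}},"required":["increments"]}

```bash
mkdir -p pics; ls
python3 - <<'E'
from bench import sense, viewer, order, r
import cv2, numpy as np
print(sense()); print(r.tcp_to_grasp)
for n in ("scene","top","wrist"):
    im=viewer.snapshot(n); cv2.imwrite(f"pics/{n}0.png",im[:,:,::-1]); print(n,viewer.get_calibration(n))
E
```

```text
pics
{'time': 0.0, 'joint_pos': array([ 6.49524079e+01,  7.51466375e+00,  8.53293802e+01,  4.96735394e-04,
        8.72631767e+01, -4.89427614e+00]), 'qd': array([-7.16094910e-02, -6.98380805e-02,  5.88931427e-02, -2.40031752e-02,
       -6.84995573e-05,  1.19034161e-02]), 'joint_efforts': array([-7.85622688e-04, -5.69386697e+01, -5.00556886e+01, -3.50369146e-05,
        1.47166190e-02,  2.78244858e-05]), 'tool_pos': array([206.47051369, 562.76052873, 230.24811678]), 'tcp_rot': array([-1.79893213e+02, -9.64209498e-03,  1.59846651e+02]), 'ft_force': array([ 0.00095517, -0.14090577, -0.07969963]), 'wrist_torque': array([ 0.01326832,  0.03194781, -0.01806775]), 'grip_force': 0.0, 'finger_gap': 85.2185451724939}
18.700000000000003
scene {'fx': 462.3836906471748, 'fy': 462.3836906471748, 'cx': 322.94353092132934, 'cy': 203.28337844265448, 'k1': -0.03463856899152485, 'R': array([[-0.79173416,  0.61085577,  0.0035    ],
       [ 0.45679953,  0.59584548, -0.66053187],
       [-0.40557516, -0.52136685, -0.75078985]]), 't': array([ 441.69126238, -203.12817528, 1662.6637689 ])}
top {'fx': 402.40622297263434, 'fy': 402.40622297263434, 'cx': 319.83613715072073, 'cy': 198.17902937654418, 'k1': -0.08440358743618001, 'R': array([[ 0.01120209, -0.99986832, -0.01174094],
       [-0.99415661, -0.00987584, -0.10749463],
       [ 0.10736452,  0.0128765 , -0.99413634]]), 't': array([  10.27323273,  560.02723008, 1445.47762208])}
wrist {'fx': 301.4384762502582, 'fy': 301.4384762502582, 'cx': 324.60427126731196, 'cy': 199.2877481508258, 'k1': -0.03605653684511774, 'R': array([[ 0.34460531,  0.93874561, -0.00196508],
       [ 0.90063685, -0.33002408,  0.28273198],
       [ 0.26476488, -0.09920076, -0.95919694]]), 't': array([-598.23239125,  -37.91191543,  380.48392095])}
```

View pics/top0.png

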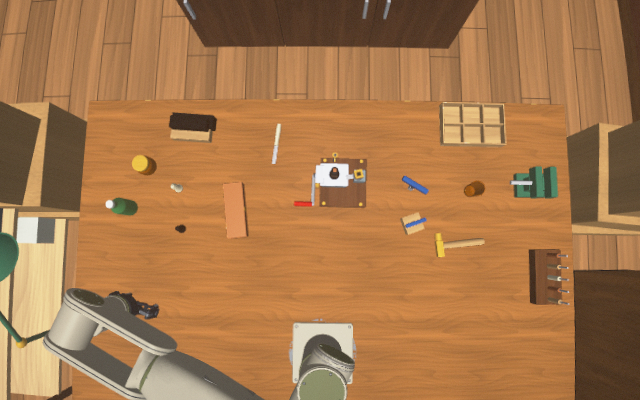

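View pics/scene0.png

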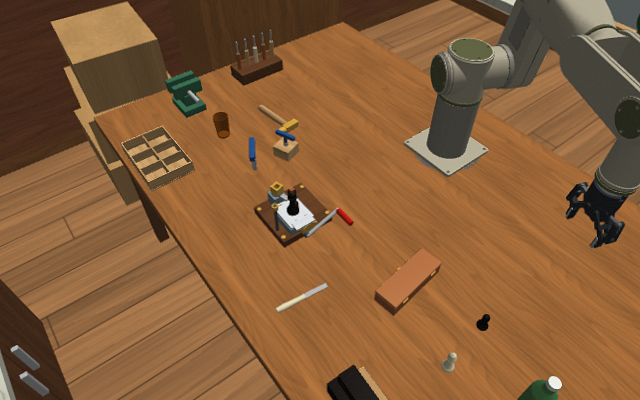

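The top view shows the stand at (340,182), with the brass screw head at (359,175) and the red handle at (303,204). There are two blue T-bars: one upright in a block at (414,223), and one lying loose at (415,185). In the scene view they are at (286,135) and (252,150). The upright one in the light block fits the description of the job's key, but I'll check its size in an enlarged wrist crop.

```bash
cat > h.py <<'E'
from bench import sense, viewer, order, r
import cv2, numpy as np
from scipy.spatial.transform import Rotation as Ro
def ray(c,uv):
    K=np.array([[c['fx'],0,c['cx']],[0,c['fy'],c['cy']],[0,0,1.]])
    p=cv2.undistortPoints(np.array([[uv]],float),K,np.array([c['k1'],0,0,0.]))[0,0]
    # drawn = ray*(1+k1 r^2), the OpenCV k1 model
    R=np.array(c['R']); d=R.T@np.array([p[0],p[1],1]); return -R.T@np.array(c['t']), d/np.linalg.norm(d)
def plane(c,uv,z):
    o,d=ray(c,uv); return o+d*(z-o[2])/d[2]
def tri(obs):
    A=np.zeros((3,3));b=np.zeros(3);L=[ray(c,u) for c,u in obs]
    for o,d in L:
        P=np.eye(3)-np.outer(d,d);A+=P;b+=P@o
    X=np.linalg.solve(A,b)
    return X,[round(float(np.linalg.norm((np.eye(3)-np.outer(d,d))@(X-o))),1) for o,d in L]
def proj(c,X):
    p=np.array(c['R'])@X+c['t'];s=p[:2]/p[2];s=s*(1+c['k1']*(s@s));return np.array([c['fx']*s[0]+c['cx'],c['fy']*s[1]+c['cy']])
HSV=dict(blue=((100,120,60),(125,255,255)),red=((175,170,80),(180,255,255)),red2=((0,200,80),(4,255,255)),yel=((20,120,110),(32,255,255)))
def mask(im,k):
    h=cv2.cvtColor(im,cv2.COLOR_RGB2HSV);m=cv2.inRange(h,*HSV[k])
    if k=='red': m|=cv2.inRange(h,*HSV['red2'])
    return m
def blobs(im,k,amin=15):
    cs,_=cv2.findContours(mask(im,k),cv2.RETR_EXTERNAL,cv2.CHAIN_APPROX_NONE)
    return [(cv2.contourArea(c),cv2.minAreaRect(c)) for c in cs if cv2.contourArea(c)>amin]
def cmd(target,rpy,pos0=None,rot0=None):
    """shift and turn fractions in tool axes from commanded pose (default: measured)"""
    s=sense();p=s['tool_pos'] if pos0 is None else pos0
    R0=Ro.from_euler('xyz',s['tcp_rot'] if rot0 is None else rot0,degrees=True)
    sh=R0.inv().apply(np.array(target)-p)/400
    tu=(R0.inv()*Ro.from_euler('xyz',rpy,degrees=True)).as_rotvec()/(2*np.pi)
    return np.round(sh,4),np.round(tu,4),np.round(np.linalg.norm(sh)*400/62.5,1),np.round(np.degrees(np.linalg.norm(tu)*2*np.pi)/10.7,1)
E
python3 - <<'E'
from h import *
I={n:(cv2.imread(f'pics/{n}0.png')[:,:,::-1].copy(),viewer.get_calibration(n)) for n in('top','scene')}
for n in I:
  for k in('blue','red','yel'):
    print(n,k,[(a,np.round(b[0],1),np.round(b[1],1),round(b[2])) for a,b in blobs(I[n][0],k,8)])
t,s=I['top'][1],I['scene'][1]
for a,b in(((415,223),(286,135)),((415,185),(252,150)),((359,175),(277,187)),((303,204),(345,216))): print(tri([(t,a),(s,b)]))
E
```

```text
top blue [(32.0, array([415.4, 222.3]), array([ 2.5, 20.2]), 70), (98.5, array([414.7, 184.4]), array([27.1,  4.5]), 31)]
top red [(44.0, array([302. , 203.5]), array([ 3., 16.]), 90)]
top yel [(29.5, array([ 20.2, 343.8]), array([6.6, 8.8]), 67), (120.0, array([439.2, 244.7]), array([23.5,  6.7]), 81), (47.5, array([358. , 173.5]), array([7., 8.]), 90), (177.0, array([139.5, 162.5]), array([15., 15.]), 90)]
scene blue [(68.5, array([252., 149.]), array([22.,  4.]), 90), (40.5, array([284.5, 134.5]), array([19.2,  4.5]), 23)]
scene red [(79.0, array([344.5, 216.5]), array([19.8,  4.2]), 45)]
scene yel [(50.5, array([276.3, 186.3]), array([7.8, 8.5]), 45), (65.0, array([288.3, 124.7]), array([ 5.3, 18.6]), 56)]
(array([ 469.84923459, -320.99307162,   81.08391491]), [0.1, 0.1])
(array([ 604.55874288, -321.92299967,   85.74460948]), [0.4, 0.4])
(array([ 637.24863578, -122.59818179,   96.68482282]), [1.3, 1.3])
(array([534.11793138,  75.01387349,  73.15952424]), [0.4, 0.4])
```

Run:
```python
from h import *
s=sense();c=viewer.get_calibration('wrist');R=Ro.from_euler('xyz',s['tcp_rot'],degrees=True)
o=-c['R'].T@c['t'];print('cam in tool',R.inv().apply(o-s['tool_pos']),'axis',R.inv().apply(c['R'][2]),'right',R.inv().apply(c['R'][0]))
off=R.inv().apply(o-s['tool_pos']);ax=R.inv().apply(c['R'][2])
def aim(P,z,yaw): # TCP so the optical axis meets P
    T=Ro.from_euler('xyz',[180,0,yaw],degrees=True);o=T.apply(off);a=T.apply(ax)
    k=(P[2]-z-o[2])/a[2];return np.array(P)-o-a*k
for P,z,y in(([600,-50,110],330,90),([470,-321,80],290,110)):
    X=aim(P,z+0*1.,y);print(P,X.round(),cmd(X,[180,0,y]))
```

```text
cam in tool [  71.18593048   -0.80445785 -144.00473137] axis [-2.82831835e-01 -5.38190067e-04  9.59169361e-01] right [3.36544500e-05 9.99999836e-01 5.71023795e-04]
[600, -50, 110] [601. -14. 330.] (array([-1.4225, -1.014 , -0.2475]), array([-2.00e-04,  1.00e-04,  1.94e-01]), np.float64(11.3), np.float64(6.5))
[470, -321, 80] [ 460. -289.  290.] (array([-1.3281, -1.7825, -0.1464]), array([-2.000e-04,  1.000e-04,  1.384e-01]), np.float64(14.3), np.float64(4.7))
```

```bash
python3 -c "
import cv2
for n,(u,v) in {'scene':(200,90),'top':(280,140)}.items():
    im=cv2.imread(f'pics/{n}0.png')[v:v+170,u:u+170]; cv2.imwrite(f'pics/crop_{n}.png',cv2.resize(im,None,fx=2.3,fy=2.3,interpolation=cv2.INTER_CUBIC))
a=cv2.imread('pics/crop_scene.png');b=cv2.imread('pics/crop_top.png');cv2.imwrite('pics/crop.png',cv2.hconcat([a,b]))"
```

```text
(no output)
```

View pics/crop.png

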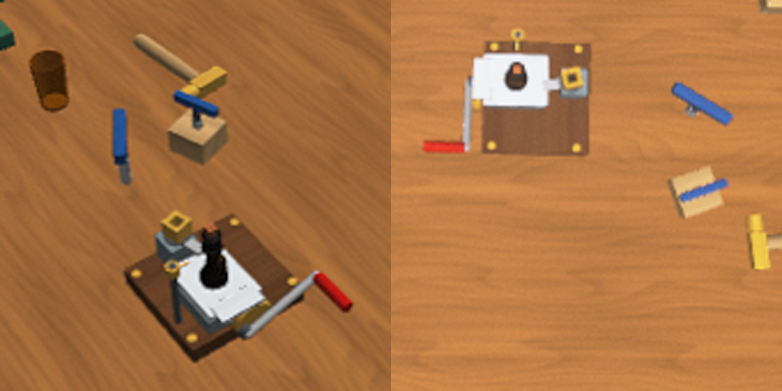

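The left crop (scene view) shows key A upright in its light block at scene (286,135) / top (414,223), with a bar about 20 px long. Key B is on the bare bench at scene (252,150) / top (415,185), with a bar about 27 px long. A is the smaller and stands in the block, so A is the key for the job.

Call:
carry_out(increments=[-0.125, -0.09, -0.022, 0, 0, 0.024, 1, -0.25, -0.18, -0.044, 0, 0, 0.048, 1, -0.375, -0.268, -0.066, 0, 0, 0.073, 1, -0.5, -0.357, -0.087, 0, 0, 0.097, 1, -0.625, -0.446, -0.109, 0, 0, 0.121, 1, -0.75, -0.535, -0.131, 0, 0, 0.145, 1, -0.875, -0.624, -0.152, 0, 0, 0.17, 1, -1, -0.713, -0.174, 0, 0, 0.194, 1, -1, -0.713, -0.174, 0, 0, 0.194, 1, -1, -0.713, -0.174, 0, 0, 0.194, 1])

```text
time: 1.4
tool_pos: [483.7, 157.7, 300.5]
tcp_rot: [-179.9, -0.0, 90.0]
ft_force: [0.1, 0.4, -0.4]
finger_gap: 85.6
grip_force: 0.0
```

Run:
```python
from h import *
s=sense();print(s['time'],s['tool_pos'],s['tcp_rot']);print(cmd([601,-14,330],[180,0,90]),cmd([460,-289,290],[180,0,110]))
```

```text
1.4 [483.69651966 157.70833073 300.45669569] [-1.79944997e+02 -1.42106414e-02  9.00100732e+01]
(array([-0.4293,  0.2931, -0.0742]), array([-0.0002, -0.    ,  0.    ]), np.float64(3.4), np.float64(0.0)) (array([-1.1168, -0.0594,  0.0259]), array([-0.0001, -0.0001, -0.0555]), np.float64(7.2), np.float64(1.9))
```

Call:
carry_out(increments=[-0.107, 0.073, -0.018, 0, 0, 0, 1, -0.215, 0.146, -0.037, 0, 0, 0, 1, -0.322, 0.22, -0.055, 0, 0, 0, 1, -0.43, 0.293, -0.074, 0, 0, 0, 1, -0.43, 0.293, -0.074, 0, 0, 0, 1, -0.43, 0.293, -0.074, 0, 0, 0, 1, -0.43, 0.293, -0.074, 0, 0, 0, 1, -0.43, 0.293, -0.074, 0, 0, 0, 1, -0.43, 0.293, -0.074, 0, 0, 0, 1, -0.43, 0.293, -0.074, 0, 0, 0, 1])

```text
time: 2.65
tool_pos: [601.1, -14.0, 330.6]
tcp_rot: [180.0, 0.0, 90.0]
ft_force: [-0.5, -0.1, -0.0]
finger_gap: 85.6
grip_force: 0.0
```

Run:
```python
from h import *
import pickle
c=viewer.get_calibration('wrist');im=viewer.snapshot('wrist');s=sense();pickle.dump((im,c),open('w1.pkl','wb'))
cv2.imwrite('pics/w1.png',im[:,:,::-1])
for k in('blue','red','yel'):print(k,[(a,np.round(b[0],1),np.round(b[1],1),round(b[2],1)) for a,b in blobs(im,k)])
print(s['tool_pos'],s['tcp_rot'],cmd([460,-289,290],[180,0,110]))
```

```text
blue [(86.5, array([239.7, 346.2]), array([21.1,  7.5]), 67.2), (513.5, array([282.8, 286.1]), array([11.6, 52.1]), 54.0)]
red [(552.0, array([273. ,  95.5]), array([53.3, 12.9]), 88.2)]
yel [(328.0, array([354.4, 249.5]), array([18.5, 21.1]), 79.7), (161.0, array([404.2, 191.8]), array([26.9, 14.3]), 23.6), (25.5, array([394. , 152.5]), array([6.4, 6.4]), 45.0), (35.5, array([284.8, 150.3]), array([7.1, 6.4]), 45.0), (25.0, array([328., 135.]), array([8., 8.]), 90.0)]
[601.11897404 -14.14419815 330.59980056] [ 1.79990448e+02 -6.44953342e-05  9.00150152e+01] (array([-0.687 , -0.353 ,  0.1014]), array([ 0.    ,  0.    , -0.0555]), np.float64(5.0), np.float64(1.9))
```

View pics/w1.png

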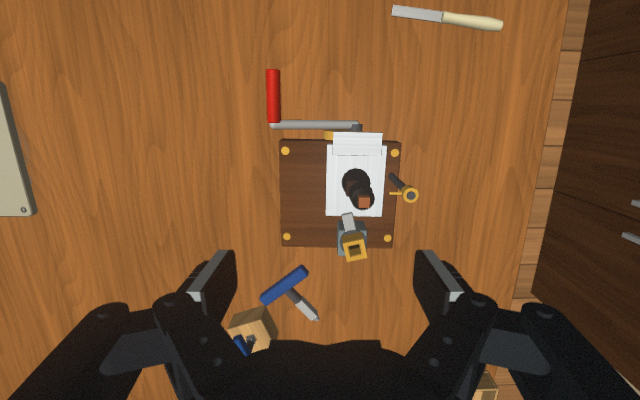

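The wrist view shows the stand with its four brass studs at (285,150), (394,152), (286,236) and (387,238). The screw head is at (354,249), slightly rotated, and the red handle at (273,95). The lying key B is at (283,286), and the block with key A is at (245,335).

Call:
carry_out(increments=[-0.137, -0.071, 0.02, 0, 0, -0.0111, 1, -0.275, -0.141, 0.04, 0, 0, -0.022, 1, -0.412, -0.212, 0.061, 0, 0, -0.033, 1, -0.55, -0.282, 0.081, 0, 0, -0.044, 1, -0.687, -0.353, 0.101, 0, 0, -0.0555, 1, -0.687, -0.353, 0.101, 0, 0, -0.0555, 1, -0.687, -0.353, 0.101, 0, 0, -0.0555, 1, -0.687, -0.353, 0.101, 0, 0, -0.0555, 1, -0.687, -0.353, 0.101, 0, 0, -0.0555, 1, -0.687, -0.353, 0.101, 0, 0, -0.0555, 1])

```text
time: 3.95
tool_pos: [460.5, -288.4, 290.2]
tcp_rot: [180.0, 0.0, 110.1]
ft_force: [0.4, -0.9, 0.3]
finger_gap: 85.5
grip_force: 0.0
```

Run:
```python
from h import *
import pickle
c=viewer.get_calibration('wrist');im=viewer.snapshot('wrist');s=sense();pickle.dump((im,c),open('w2.pkl','wb'))
cv2.imwrite('pics/w2.png',im[:,:,::-1])
for k in('blue','yel'):print(k,[(a,np.round(b[0],1),np.round(b[1],1),round(b[2],1),[plane(c,q,80).round(1).tolist()[:2] for q in cv2.boxPoints(b)]) for a,b in blobs(im,k,60)])
print(s['tool_pos'],s['tcp_rot'])
```

```text
blue [(568.0, array([326., 202.]), array([60., 10.]), 90.0, [[456.4, -289.7], [467.6, -285.6], [494.5, -358.0], [482.6, -362.3]]), (967.5, array([384.1, 144.8]), array([14.9, 72.4]), 71.6, [[476.2, -253.7], [540.8, -201.9], [552.7, -214.6], [487.4, -267.2]])]
yel [(756.5, array([251.3, 235.5]), array([59. , 17.9]), 9.5, [[365.4, -416.4], [362.9, -391.5], [435.9, -378.7], [439.8, -403.5]]), (1012.5, array([538.8,  87.1]), array([42.3, 29.7]), 5.4, [[636.3, -134.8], [623.7, -105.9], [671.2, -91.8], [685.1, -120.7]])]
[ 460.40119833 -288.48236199  290.17997603] [1.79993914e+02 4.35035020e-03 1.10048901e+02]
```

View pics/w2.png

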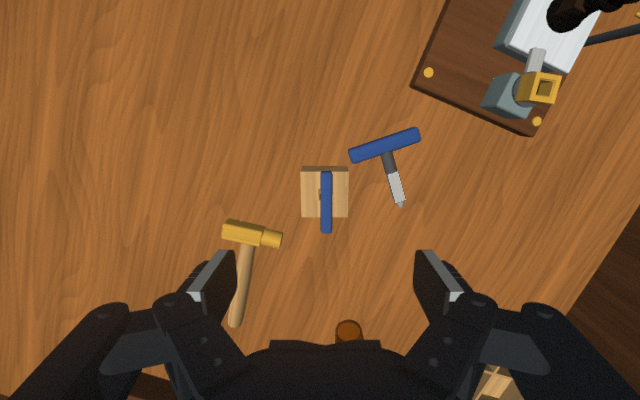

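The block with key A is at (325,193), its bar running vertically in the picture at (326,202), 60 px long and so parallel to tool x. Key B's bar at (384,145) is longer at 72 px even though it lies lower, so B is the large look-alike. A is confirmed.

Run:
```python
from h import *
import pickle
im,c=pickle.load(open('w2.pkl','rb'));t,s=viewer.get_calibration('top'),viewer.get_calibration('scene')
X,e=tri([(c,(326,202)),(t,(415.4,222.3)),(s,(284.5,134.5))]);print('bar tri',X,e)
cs,_=cv2.findContours(mask(im,'blue'),0,2);b=max([k for k in cs if abs(k[:,0,0].mean()-326)<15],key=cv2.contourArea)[:,0]
for z in(92,84):
    for v in(175,225):
        row=b[abs(b[:,1]-v)<30];
    print(z,plane(c,(326,b[:,1].min()),z).round(1),plane(c,(326,b[:,1].max()+1),z).round(1))
m=mask(im,'blue')
for v in range(172,234,6):
    q=np.nonzero(m[v,310:345])[0]+310;print(v,q.min(),q.max(),end=' | ')
h=cv2.cvtColor(im,cv2.COLOR_RGB2HSV);roi=h[160:225,295:356];print()
wood=cv2.inRange(h,(10,60,150),(22,140,255));wood[:160]=0;wood[225:]=0;wood[:,:295]=0;wood[:,356:]=0
wood|=(m*(cv2.boundingRect(wood)[1]>0)) if 0 else 0
cs,_=cv2.findContours(wood,0,2);k=np.vstack([k for k in cs if cv2.contourArea(k)>60]);rr=cv2.minAreaRect(k);print(rr)
for q in cv2.boxPoints(rr):print(q,plane(c,q,42).round(1))
```

```text
bar tri [ 473.73047328 -322.04094517   84.36325321] [0.8, 1.7, 1.3]
92 [ 461.1 -285.5   92. ] [ 487.3 -356.7   92. ]
84 [ 461.7 -287.    84. ] [ 488.4 -359.9   84. ]
172 328 329 | 178 321 331 | 184 321 331 | 190 321 330 | 196 321 331 | 202 321 331 | 208 321 331 | 214 321 331 | 220 321 330 | 226 321 330 | 232 323 328 | 
((324.0, 193.5), (45.0, 48.0), 90.0)
[300. 171.] [ 432.  -305.3   42. ]
[348. 171.] [ 491.6 -283.5   42. ]
[348. 216.] [ 514.5 -342.2   42. ]
[300. 216.] [ 452.3 -365.    42. ]
```

Run:
```python
from h import *
print(cmd([473.7,-322,160],[180,0,110.2]),cmd([473.7,-322,65.5],[180,0,110.2]))
```

```text
(array([-0.0901,  0.0025,  0.3255]), array([ 0.    ,  0.    , -0.0004]), np.float64(2.2), np.float64(0.0)) (array([-0.0901,  0.0024,  0.5617]), array([ 0.    ,  0.    , -0.0004]), np.float64(3.6), np.float64(0.0))
```

Call:
carry_out(increments=[-0.04, 0.001, 0.12, 0, 0, 0, 0.3, -0.09, 0.0025, 0.25, 0, 0, 0, 0.3, -0.09, 0.0025, 0.33, 0, 0, 0, 0.3, -0.09, 0.0025, 0.43, 0, 0, 0, 0.3, -0.09, 0.0025, 0.51, 0, 0, 0, 0.3, -0.09, 0.0025, 0.562, 0, 0, 0, 0.3, -0.09, 0.0025, 0.562, 0, 0, 0, 0.3, -0.09, 0.0025, 0.562, 0, 0, 0, -1, -0.09, 0.0025, 0.562, 0, 0, 0, -1, -0.09, 0.0025, 0.562, 0, 0, 0, -1], force=70)

```text
time: 5.25
tool_pos: [473.9, -323.4, 66.9]
tcp_rot: [179.9, 0.1, 110.0]
ft_force: [-1.2, 0.1, 6.0]
finger_gap: 12.5
grip_force: 68.3
```

Run:
```python
from h import *
import pickle
s=sense();print({k:np.round(s[k],2) for k in('time','tool_pos','tcp_rot','ft_force','finger_gap','grip_force')})
# stand pose from studs (base top z=30) in w1
im,c=pickle.load(open('w1.pkl','rb'))
P=np.array([plane(c,q,30)[:2] for q in((284.8,150.3),(394,152.5),(286.5,236.5),(387.5,238))]);print(P.round(1),P.mean(0))
for a,b in((0,1),(2,3),(2,0),(3,1)):
    d=P[b]-P[a];print(np.hypot(*d).round(1),np.degrees(np.arctan2(d[1],d[0])).round(2))
print('screw head at 110',plane(c,(354.4,249.5),110))
print('handle',[plane(c,q,75).round(1).tolist() for q in((273,69),(273,121))])
h=cv2.cvtColor(im,cv2.COLOR_RGB2HSV)
y=mask(im,'yel')[225:275,330:380];print([ [a,np.round(b[0],1),np.round(b[1],1),b[2]] for a,b in blobs(im,'yel',18)])
cv2.imwrite('pics/w1c.png',cv2.resize(im[225:275,325:385,::-1],None,fx=10,fy=10,interpolation=cv2.INTER_CUBIC))
```

```text
{'time': np.float64(5.25), 'tool_pos': array([ 473.94, -323.4 ,   66.91]), 'tcp_rot': array([1.7995e+02, 1.3000e-01, 1.0998e+02]), 'ft_force': array([-1.25,  0.12,  5.95]), 'finger_gap': np.float64(12.47), 'grip_force': np.float64(68.27)}
[[ 5.429e+02  5.000e-01]
 [ 7.038e+02 -2.600e+00]
 [ 5.406e+02 -1.366e+02]
 [ 7.023e+02 -1.392e+02]] [622.37969186 -69.47125951]
160.9 -1.09
161.7 -0.91
137.1 89.02
136.6 89.38
screw head at 110 [ 641.092774   -120.45639109  110.        ]
handle [[537.7, 106.5, 75.0], [534.9, 43.9, 75.0]]
[[328.0, array([354.4, 249.5]), array([18.5, 21.1]), 79.69515228271484], [161.0, array([404.2, 191.8]), array([26.9, 14.3]), 23.629377365112305], [25.5, array([394. , 152.5]), array([6.4, 6.4]), 45.0], [35.5, array([284.8, 150.3]), array([7.1, 6.4]), 45.0], [25.0, array([328., 135.]), array([8., 8.]), 90.0]]
```

Run:
```python
from h import *
print(cmd([641,-190,200],[180,0,90],[473.7,-322,65.4],[180,0,110.0]))
```

```text
(array([ 0.167 ,  0.5059, -0.3365]), array([-0.    , -0.    ,  0.0556]), np.float64(4.0), np.float64(1.9))
```

Call:
carry_out(increments=[0, 0, -0.06, 0, 0, 0, -1, 0, 0, -0.14, 0, 0, 0, -1, 0, 0, -0.24, 0, 0, 0, -1, 0, 0, -0.337, 0, 0, 0, -1, 0.042, 0.126, -0.337, 0, 0, 0.014, -1, 0.084, 0.253, -0.337, 0, 0, 0.028, -1, 0.125, 0.38, -0.337, 0, 0, 0.042, -1, 0.167, 0.506, -0.337, 0, 0, 0.0556, -1, 0.167, 0.506, -0.337, 0, 0, 0.0556, -1, 0.167, 0.506, -0.337, 0, 0, 0.0556, -1])

```text
time: 6.5
tool_pos: [640.3, -190.5, 199.7]
tcp_rot: [-179.9, 0.0, 90.0]
ft_force: [0.7, -0.3, -1.3]
finger_gap: 12.6
grip_force: 69.3
```

Run:
```python
from h import *
import pickle
c=viewer.get_calibration('wrist');im=viewer.snapshot('wrist');s=sense();pickle.dump((im,c),open('w3.pkl','wb'))
print({k:np.round(s[k],2) for k in('time','tool_pos','tcp_rot','ft_force','finger_gap','grip_force')})
q=proj(c,np.array([641.3,-120.2,110]));print(q)
u,v=int(q[0]),int(q[1]);x0,y0=max(0,u-45),max(0,v-45);crop=im[y0:y0+90,x0:x0+90,::-1];print(x0,y0)
a=cv2.resize(crop,(540,540),interpolation=cv2.INTER_CUBIC)
b=cv2.resize(im[150:400,200:450,::-1],(250,250));b=cv2.copyMakeBorder(b,0,290,0,0,cv2.BORDER_CONSTANT)
cv2.imwrite('pics/w3.png',cv2.hconcat([a,b]))
```

```text
{'time': np.float64(6.55), 'tool_pos': array([ 640.04, -191.11,  199.95]), 'tcp_rot': array([-1.7996e+02,  1.0000e-02,  8.9970e+01]), 'ft_force': array([-0.45,  0.55, -1.11]), 'finger_gap': np.float64(12.59), 'grip_force': np.float64(69.31)}
[325.5180093  111.32279471]
280 66
```

View pics/w3.png

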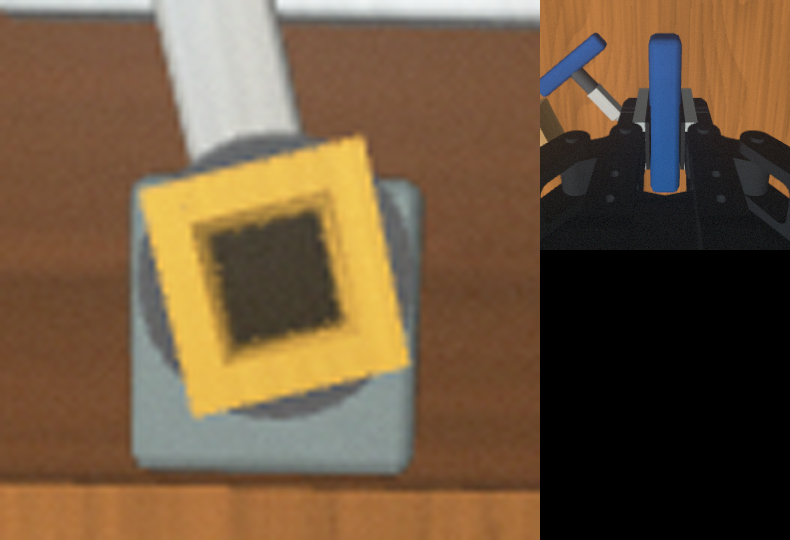

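The crop shows the brass head rotated about 13° CCW, with its corners at about (303,98), (341,89), (348,127) and (312,135) in the full picture. The inset shows the blue bar held straight between the pads.

Run:
```python
from h import *
import pickle
im,c=pickle.load(open('w3.pkl','rb'));i1,c1=pickle.load(open('w1.pkl','rb'))
bb=[b for a,b in blobs(im,'yel',300) if abs(b[0][0]-325)<30 and abs(b[0][1]-111)<30][0];print('head',bb)
q=np.array(bb[0]);print(plane(c,q,110),tri([(c,q),(c1,(354.4,249.5))]))
for z in (110,):
    W=np.array([plane(c,k,z)[:2] for k in cv2.boxPoints(bb)]);print(W.round(1));d=np.roll(W,-1,0)-W;print(np.hypot(*d.T).round(1),np.degrees(np.arctan2(d[:,1],d[:,0])).round(1))
m=mask(im,'blue');m[:, :280]=0;m[:,370:]=0
ys,xs=np.nonzero(m);print(xs.min(),xs.max(),ys.min(),ys.max())
s=sense();z=s['tool_pos'][2]+25.5
A,B=plane(c,((xs.min()+xs.max()+1)/2,ys.min()),z),plane(c,((xs.min()+xs.max()+1)/2,ys.max()+1),z)
print(A,B,np.linalg.norm(A-B),(A+B)/2-s['tool_pos'])
# dark socket hole
g=cv2.cvtColor(im,cv2.COLOR_RGB2GRAY);dk=((g<110)*255).astype(np.uint8);x,y,w,h=cv2.boundingRect(cv2.boxPoints(bb).astype(int));k=np.zeros_like(dk);cv2.fillConvexPoly(k,(cv2.boxPoints((bb[0],(bb[1][0]*.75,bb[1][1]*.75),bb[2]))).astype(int),255)
cs,_=cv2.findContours(dk&k,0,1);r_=cv2.minAreaRect(max(cs,key=cv2.contourArea));print('hole',r_,plane(c,r_[0],108))
```

```text
head ((325.5941162109375, 111.92353057861328), (39.15595245361328, 37.8543701171875), 77.47119140625)
[ 641.35745439 -120.63319374  110.        ] (array([ 641.25075596, -120.65918537,  109.53423114]), [0.1, 0.1])
[[ 624.6 -109.9]
 [ 651.8 -104.2]
 [ 658.6 -131.6]
 [ 630.5 -137.7]]
[27.8 28.2 28.7 28.4] [  12.   -76.  -167.6  102.1]
309 340 189 341
[ 640.97014653 -150.17727477  225.44570257] [ 641.04790242 -226.01342716  225.44570257] 75.83619225421594 [ 0.96813981  3.01397814 25.5       ]
hole ((325.2647399902344, 112.058837890625), (20.130455017089844, 19.402849197387695), 75.96376037597656) [ 641.11283009 -120.74118945  108.        ]
```

Call:
carry_out(increments=[0.05, 0, 0, 0, 0, -0.012, -1, 0.1, 0.001, 0, 0, 0, -0.024, -1, 0.15, 0.0016, 0, 0, 0, -0.0342, -1, 0.1687, 0.0016, 0.035, 0, 0, -0.0342, -1, 0.1687, 0.0016, 0.065, 0, 0, -0.0342, -1, 0.1687, 0.0016, 0.075, 0, 0, -0.0342, -1, 0.1687, 0.0016, 0.085, 0, 0, -0.0342, -1, 0.1687, 0.0016, 0.095, 0, 0, -0.0342, -1, 0.1687, 0.0016, 0.105, 0, 0, -0.0342, -1, 0.1687, 0.0016, 0.105, 0, 0, -0.0342, -1])

```text
time: 7.8
tool_pos: [641.2, -123.0, 157.9]
tcp_rot: [-180.0, -0.0, 102.3]
ft_force: [0.2, 0.7, -2.0]
finger_gap: 12.6
grip_force: 69.4
```

Run:
```python
from h import *
s=sense();print({k:np.round(s[k],2) for k in('time','tool_pos','tcp_rot','ft_force','wrist_torque','joint_pos')})
c=viewer.get_calibration('scene');im=viewer.snapshot('scene');q=proj(c,np.array([641,-121,130])).astype(int);print(q)
cv2.imwrite('pics/s4.png',cv2.resize(im[q[1]-50:q[1]+40,q[0]-50:q[0]+60,::-1],None,fx=5,fy=5,interpolation=cv2.INTER_CUBIC))
```

```text
{'time': np.float64(7.8), 'tool_pos': array([ 641.22, -123.02,  157.86]), 'tcp_rot': array([-1.7999e+02, -2.0000e-02,  1.0228e+02]), 'ft_force': array([ 0.22,  0.71, -2.05]), 'wrist_torque': array([0.14, 0.02, 0.02]), 'joint_pos': array([-1.537e+01,  1.796e+01,  8.094e+01,  2.000e-02,  8.111e+01,
       -2.765e+01])}
[275 180]
```

The tip is about 6 mm into the mouth with no contact force, so I'll carry on down.

Call:
carry_out(increments=[0, 0, 0.006, 0, 0, 0, -1, 0, 0, 0.012, 0, 0, 0, -1, 0, 0, 0.018, 0, 0, 0, -1, 0, 0, 0.024, 0, 0, 0, -1, 0, 0, 0.029, 0, 0, 0, -1, 0, 0, 0.034, 0, 0, 0, -1, 0, 0, 0.036, 0, 0, 0, -1, 0, 0, 0.036, 0, 0, 0, -1, 0, 0, 0.036, 0, 0, 0, -1, 0, 0, 0.036, 0, 0, 0, -1])

```text
time: 9.1
tool_pos: [641.2, -122.9, 143.4]
tcp_rot: [-180.0, -0.0, 102.3]
ft_force: [-0.6, 4.7, -0.6]
finger_gap: 12.7
grip_force: 69.7
```

Call:
carry_out(increments=[0.0001, 0.0008, 0, 0, 0, -0.0241, -1, 0.0002, 0.0015, 0, 0, 0, -0.0482, -1, 0.0005, 0.0022, 0, 0, 0, -0.0722, -1, 0.0009, 0.0028, 0, 0, 0, -0.0963, -1, 0.0014, 0.0034, 0, 0, 0, -0.1204, -1, 0.0019, 0.0039, 0, 0, 0, -0.1444, -1, 0.0026, 0.0044, 0, 0, 0, -0.1685, -1, 0.0032, 0.0047, 0, 0, 0, -0.1926, -1, 0.004, 0.0049, 0, 0, 0, -0.2167, -1, 0.004, 0.0049, 0, 0, 0, -0.2167, -1])

```text
time: 10.35
tool_pos: [642.5, -120.0, 143.3]
tcp_rot: [179.9, -0.1, -179.6]
ft_force: [-1.4, 7.7, 0.7]
finger_gap: 12.5
grip_force: 69.7
```

Run:
```python
from h import *
s=sense();print({k:np.round(s[k],2) for k in('time','tool_pos','tcp_rot','ft_force','wrist_torque','joint_pos')})
out=[]
for n in('top','scene'):
    c=viewer.get_calibration(n);im=viewer.snapshot(n);q=proj(c,np.array([641,-110,110])).astype(int)
    cv2.imwrite(f'pics/{n}5full.png',im[:,:,::-1])
    out.append(cv2.resize(im[q[1]-35:q[1]+35,q[0]-40:q[0]+40,::-1],None,fx=4.9,fy=4.9,interpolation=cv2.INTER_CUBIC))
cv2.imwrite('pics/s5.png',cv2.hconcat(out))
```

```text
{'time': np.float64(10.35), 'tool_pos': array([ 642.54, -120.02,  143.26]), 'tcp_rot': array([ 1.7990e+02, -6.0000e-02, -1.7955e+02]), 'ft_force': array([-1.36,  7.68,  0.74]), 'wrist_torque': array([ 1.76,  0.29, -0.04]), 'joint_pos': array([-1.5120e+01,  1.8750e+01,  8.1550e+01,  8.0000e-02,  7.9780e+01,
       -1.0558e+02])}
```

View pics/s5.png

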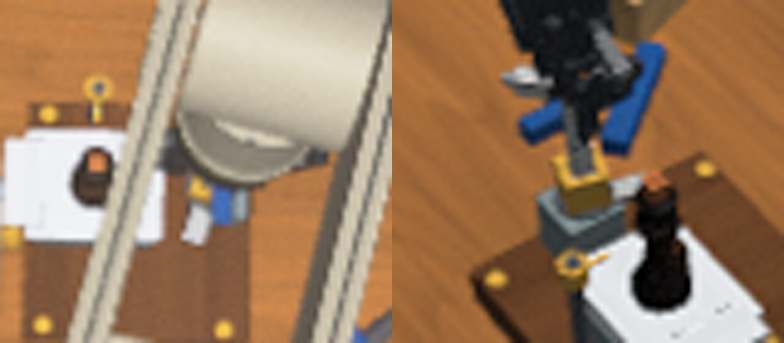

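The top half shows the steel dog at (192,225) in the crop, pointing toward -x about 15° short of a quarter turn and well clear of the table. I'll turn a few degrees more, relieve the side load, and release.

Call:
carry_out(increments=[0.0002, 0.0008, 0, 0, 0, -0.011, -1, 0.0002, 0.0015, 0, 0, 0, -0.022, -1, 0.0002, 0.0025, 0, 0, 0, -0.022, -1, 0.0002, 0.0025, 0, 0, 0, -0.022, -1, 0.0002, 0.0025, 0, 0, 0, -0.022, -0.4, 0.0002, 0.0025, 0, 0, 0, -0.022, -0.1, 0.0002, 0.0025, 0, 0, 0, -0.022, -0.1, 0.0002, 0.0025, 0, 0, 0, -0.022, -0.1, 0.0002, 0.0025, 0, 0, 0, -0.022, -0.1, 0.0002, 0.0025, 0, 0, 0, -0.022, -0.1])

```text
time: 11.7
tool_pos: [642.8, -120.2, 143.7]
tcp_rot: [-180.0, 0.0, -171.8]
ft_force: [-0.4, -0.2, 0.3]
finger_gap: 38.3
grip_force: 0.0
```

Run:
```python
from h import *
print(cmd([642,-118,300],[180,0,188.2]),cmd([570,0,280],[180,0,90],[642.5,-120,143.5],[180,0,188.2]))
```

```text
(array([ 0.0011,  0.0057, -0.3907]), array([-0.,  0.,  0.]), np.float64(2.5), np.float64(0.0)) (array([ 0.1366,  0.3228, -0.3412]), array([ 0.    , -0.    ,  0.2728]), np.float64(3.1), np.float64(9.2))
```

Call:
carry_out(increments=[0, 0, -0.05, 0, 0, 0, -0.1, 0, 0, -0.15, 0, 0, 0, -0.1, 0, 0, -0.28, 0, 0, 0.03, -0.1, 0, 0, -0.35, 0, 0, 0.06, -0.1, 0.03, 0.06, -0.35, 0, 0, 0.09, 0, 0.06, 0.13, -0.35, 0, 0, 0.12, 0.2, 0.085, 0.2, -0.35, 0, 0, 0.149, 0.4, 0.11, 0.26, -0.35, 0, 0, 0.178, 0.4, 0.1366, 0.323, -0.345, 0, 0, 0.207, 0.4, 0.1366, 0.323, -0.341, 0, 0, 0.235, 0.4])

```text
time: 12.95
tool_pos: [569.9, 1.5, 282.3]
tcp_rot: [179.9, 0.0, 103.4]
ft_force: [0.1, -0.3, -0.1]
finger_gap: 59.4
grip_force: 0.0
```

Run:
```python
from h import *
import pickle
s=sense();print({k:np.round(s[k],2) for k in('time','tool_pos','tcp_rot','ft_force')})
c=viewer.get_calibration('wrist');im=viewer.snapshot('wrist');pickle.dump((im,c),open('w6.pkl','wb'));cv2.imwrite('pics/w6.png',im[:,:,::-1])
print([(a,b) for a,b in blobs(im,'red',60)])
print(cmd([520,10,210],[180,0,90]))
```

```text
{'time': np.float64(12.95), 'tool_pos': array([569.89,   1.54, 282.34]), 'tcp_rot': array([1.7987e+02, 2.0000e-02, 1.0339e+02]), 'ft_force': array([ 0.13, -0.26, -0.11])}
[(755.5, ((310.34197998046875, 102.46311950683594), (15.224386215209961, 59.50170135498047), 13.13402271270752))]
(array([ 0.0504, -0.1174,  0.1797]), array([0.0003, 0.0001, 0.0357]), np.float64(1.4), np.float64(1.2))
```

View pics/w6.png

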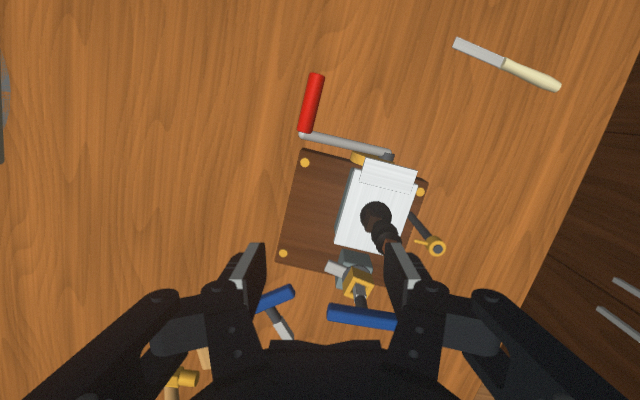

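The key is standing in the screw with its bar at (362,317). The dog at (335,268) is swung clear of the table, about 90°. The red handle is at (310,102), and I'll take a second, lower view of it.

Call:
carry_out(increments=[0.02, -0.06, 0.06, 0, 0, 0.018, 0.4, 0.0504, -0.1174, 0.12, 0, 0, 0.0357, 0.4, 0.0504, -0.1174, 0.18, 0, 0, 0.0357, 0.4, 0.0504, -0.1174, 0.18, 0, 0, 0.0357, 0.4, 0.0504, -0.1174, 0.18, 0, 0, 0.0357, 0.4, 0.0504, -0.1174, 0.18, 0, 0, 0.0357, 0.4, 0.0504, -0.1174, 0.18, 0, 0, 0.0357, 0.4, 0.0504, -0.1174, 0.18, 0, 0, 0.0357, 0.4, 0.0504, -0.1174, 0.18, 0, 0, 0.0357, 0.4, 0.0504, -0.1174, 0.18, 0, 0, 0.0357, 0.4])

```text
time: 14.25
tool_pos: [519.8, 8.4, 208.0]
tcp_rot: [-180.0, 0.0, 90.8]
ft_force: [0.7, 0.3, 1.0]
finger_gap: 59.8
grip_force: 0.0
```

Run:
```python
from h import *
import pickle
s=sense();print({k:np.round(s[k],2) for k in('time','tool_pos','tcp_rot','ft_force')})
c=viewer.get_calibration('wrist');im=viewer.snapshot('wrist');pickle.dump((im,c),open('w7.pkl','wb'));cv2.imwrite('pics/w7.png',im[:,:,::-1])
V=[pickle.load(open(f'w{k}.pkl','rb')) for k in(1,6,7)]
E0=[];E1=[];M=[]
for i,k in V:
    b=max(blobs(i,'red',100),key=lambda x:x[0])[1];p=cv2.boxPoints(b);p=p[np.argsort(p[:,1])]
    E0.append((k,p[:2].mean(0)));E1.append((k,p[2:].mean(0)));M.append((k,b[0]));print(b)
for n,o in(('outer',E0),('arm end',E1),('mid',M)): print(n,tri(o),tri(o[1:]))
t,sc=viewer.get_calibration('top'),viewer.get_calibration('scene')
print('fixed cams mid',tri([(t,(302.5,204)),(sc,(345,217))]))
print(cmd([536,72,160],[180,0,90]))
```

```text
{'time': np.float64(14.25), 'tool_pos': array([519.82,   8.43, 208.03]), 'tcp_rot': array([-179.99,    0.  ,   90.76]), 'ft_force': array([0.74, 0.3 , 0.96])}
((273.0160827636719, 95.51512145996094), (53.255252838134766, 12.868718147277832), 88.21009063720703)
((310.34197998046875, 102.46311950683594), (15.224386215209961, 59.50170135498047), 13.13402271270752)
((344.50445556640625, 115.8847885131836), (19.677757263183594, 74.36809539794922), 2.2025980949401855)
outer (array([537.15038783, 106.07232629,  77.79433127]), [0.2, 0.1, 0.3]) (array([537.16173626, 106.07896362,  76.95555592]), [0.2, 0.2])
arm end (array([536.40731408,  42.62180784,  78.51108419]), [0.2, 0.3, 0.2]) (array([536.31301772,  43.01296896,  82.0078414 ]), [0.1, 0.1])
mid (array([536.77820747,  75.09668798,  77.80452449]), [0.1, 0.1, 0.1]) (array([536.75035697,  75.12193126,  79.07387581]), [0.1, 0.1])
fixed cams mid (array([534.69140684,  76.61783124,  70.45708047]), [0.9, 0.9])
(array([0.1584, 0.0426, 0.1201]), array([-0.    ,  0.    ,  0.0021]), np.float64(1.3), np.float64(0.1))
```

Run:
```python
from h import *
print(cmd([536.8,76,57],[180,0,89.2]))
```

```text
(array([0.1683, 0.0448, 0.3776]), array([-0.    ,  0.    ,  0.0043]), np.float64(2.7), np.float64(0.1))
```

Call:
carry_out(increments=[0.08, 0.02, 0.05, 0, 0, 0.002, 0.4, 0.168, 0.0448, 0.13, 0, 0, 0.0043, 0.4, 0.168, 0.0448, 0.24, 0, 0, 0.0043, 0.3, 0.168, 0.0448, 0.33, 0, 0, 0.0043, 0.1, 0.168, 0.0448, 0.377, 0, 0, 0.0043, 0.1, 0.168, 0.0448, 0.377, 0, 0, 0.0043, 0.1, 0.168, 0.0448, 0.377, 0, 0, 0.0043, -1, 0.168, 0.0448, 0.377, 0, 0, 0.0043, -1, 0.168, 0.0448, 0.377, 0, 0, 0.0043, -1, 0.168, 0.0448, 0.377, 0, 0, 0.0043, -1], force=50)

```text
time: 15.55
tool_pos: [536.5, 75.9, 59.1]
tcp_rot: [-179.9, -0.0, 89.2]
ft_force: [-10.3, 0.2, 9.4]
finger_gap: 16.4
grip_force: 48.5
```

Run:
```python
from h import *
s=sense();print({k:np.round(s[k],2) for k in('time','tool_pos','tcp_rot','ft_force','finger_gap','grip_force','joint_pos')})
# arc of the grip about the axis, stand yaw -0.8; tool yaw 89.2: tool x = stand y, tool y = stand x, tool z down
for a in np.linspace(0,70,11)[1:]:
    t=np.radians(20+a);t0=np.radians(20);print(round(20+a,1),'y %.4f z %.4f'%(115*(np.cos(t0)-np.cos(t))/400,-115*(np.sin(t)-np.sin(t0))/400))
```

```text
{'time': np.float64(15.55), 'tool_pos': array([536.46,  75.94,  59.11]), 'tcp_rot': array([-1.7995e+02, -1.0000e-02,  8.9210e+01]), 'ft_force': array([-10.33,   0.16,   9.36]), 'finger_gap': np.float64(16.36), 'grip_force': np.float64(48.53), 'joint_pos': array([2.6300e+00, 7.3900e+00, 1.0412e+02, 1.0000e-02, 6.8540e+01,
       3.4200e+00])}
27.0 y 0.0140 z -0.0322
34.0 y 0.0318 z -0.0624
41.0 y 0.0532 z -0.0903
48.0 y 0.0778 z -0.1153
55.0 y 0.1053 z -0.1372
62.0 y 0.1352 z -0.1555
69.0 y 0.1671 z -0.1701
76.0 y 0.2006 z -0.1806
83.0 y 0.2351 z -0.1870
90.0 y 0.2702 z -0.1892
```

Call:
carry_out(increments=[0, 0.014, -0.032, 0, 0, 0, -1, 0, 0.032, -0.062, 0, 0, 0, -1, 0, 0.053, -0.09, 0, 0, 0, -1, 0, 0.078, -0.115, 0, 0, 0, -1, 0, 0.105, -0.137, 0, 0, 0, -1, 0, 0.135, -0.1555, 0, 0, 0, -1, 0, 0.167, -0.17, 0, 0, 0, -1, 0, 0.167, -0.17, 0, 0, 0, -1, 0, 0.167, -0.17, 0, 0, 0, -1, 0, 0.167, -0.17, 0, 0, 0, -1])

```text
time: 16.8
tool_pos: [603.6, 74.9, 129.5]
tcp_rot: [180.0, 0.0, 89.2]
ft_force: [-16.1, -1.5, 19.7]
finger_gap: 16.3
grip_force: 51.3
```

Call:
carry_out(increments=[0, 0, -0.008, 0, 0, 0, -1, 0, 0.0175, -0.014, 0, 0, 0, -1, 0, 0.0335, -0.0185, 0, 0, 0, -1, 0, 0.051, -0.0225, 0, 0, 0, -1, 0, 0.068, -0.025, 0, 0, 0, -1, 0, 0.085, -0.0265, 0, 0, 0, -1, 0, 0.103, -0.027, 0, 0, 0, -1, 0, 0.103, -0.027, 0, 0, 0, -1, 0, 0.103, -0.027, 0, 0, 0, -1, 0, 0.103, -0.027, 0, 0, 0, -1])

```text
time: 18.05
tool_pos: [645.8, 74.0, 139.2]
tcp_rot: [179.8, 0.0, 89.2]
ft_force: [-5.4, -1.8, 7.8]
finger_gap: 16.1
grip_force: 50.3
```

Run:
```python
from h import *
s=sense();print({k:np.round(s[k],2) for k in('time','tool_pos','tcp_rot','ft_force','finger_gap','grip_force')})
o=[]
c=viewer.get_calibration('scene');im=viewer.snapshot('scene');cv2.imwrite('pics/s8f.png',im[:,:,::-1])
print([(a,b[0],b[1],b[2]) for a,b in blobs(im,'red',5)],proj(c,np.array([644.6,76,151])))
a=cv2.resize(im[120:260,220:370,::-1],(600,560),interpolation=cv2.INTER_CUBIC)
w=viewer.snapshot('wrist');cv2.imwrite('pics/w8.png',w[:,:,::-1]);cv2.imwrite('pics/s8.png',a)
```

```text
{'time': np.float64(18.05), 'tool_pos': array([645.76,  74.04, 139.16]), 'tcp_rot': array([1.7985e+02, 2.0000e-02, 8.9190e+01]), 'ft_force': array([-5.42, -1.77,  7.79]), 'finger_gap': np.float64(16.07), 'grip_force': np.float64(50.31)}
[(51.5, (316.5000305175781, 219.50003051757812), (14.142135620117188, 5.656853675842285), 45.0)] [314.90293244 216.94009141]
```

View pics/s8.png

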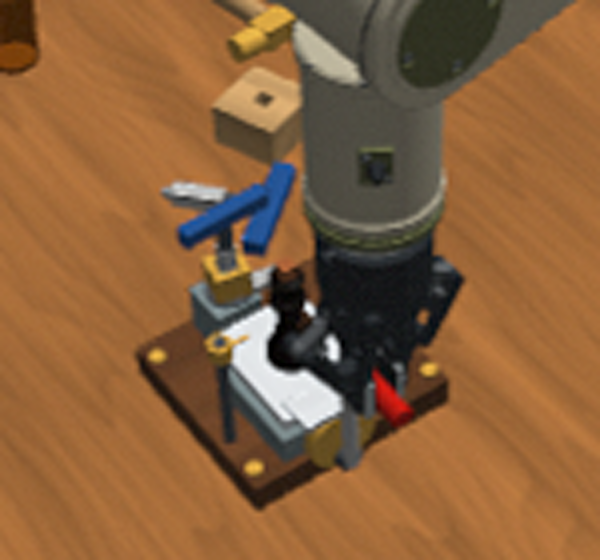

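The crop shows the key standing in the screw, with the dog clear and the block empty. The red handle's outer end is at (403,412) in the crop, held above the cam with the lever upright. I'll check the angle with numbers from two views.

Run:
```python
from h import *
s=sense();c=viewer.get_calibration('wrist');im=cv2.imread('pics/w8.png')[:,:,::-1].copy()
print([(a,b) for a,b in blobs(im,'red',20)])
sc=viewer.get_calibration('scene');i2=cv2.imread('pics/s8f.png')[:,:,::-1].copy()
for n,i,k in(('w',im,c),('s',i2,sc)):
    m=mask(i,'red');m[:, :280 if n=='s' else 0]=0
    ys,xs=np.nonzero(m);print(n,xs.min(),xs.max(),ys.min(),ys.max())
    if n=='w': j=ys<ys.min()+2;U=(xs[j].mean()+.5,ys.min())
    else: j=(xs+ys)>=(xs+ys).max()-2;V=(xs[j].mean()+.5,ys[j].mean()+.5)
print(U,V,tri([(c,U),(sc,V)]));print(plane(c,U,151))
q=[int(v) for v in U];print(q)
```

```text
[(4039.5, ((324.5, 267.0), (128.0, 37.0), 90.0))]
w 306 343 201 331
s 313 322 213 225
(np.float64(329.0), np.int64(201)) (np.float64(321.25), np.float64(224.375)) (array([647.9840336 , 106.68276165, 152.66860863]), [1.2, 1.2])
[648.67300493 105.08553383 151.        ]
[329, 201]
```

The bar is at x ≈ 645.7 and the cam axis at x ≈ 644.9, so the lever is within 0.5° of vertical. Its height of about 151 is right, and the -5 N pull along x matches the spring. I'm handing in.

```bash
python3 -c "
from bench import order; print(order.hand_in())"
```

```text
the job is handed in; nothing more can be done
None
```

I handed the job in at about 18 s: the T-key stands in the screw with the dog swung clear of the lift table, and the arm holds the red cam lever within about half a degree of straight up. No verdict came back.

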